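Scoop the lost pins out from under the low shelf

ROBOT

A 7-joint arm with a two-finger parallel gripper is mounted at the origin on a cart in front of the work surface, level with it; the furniture and walls round the work are solid. World frame = base frame: x ahead of the robot, y to its left, z up, the work surface at z = 0. Lengths are in m, angles in rad, forces in N, time in s.
With the tool pointing down it reaches from about 0.4 to 0.875 m from the base axis. Payload 6.5 kg.
Tool frame: the origin (TCP) lies at the very end of the fingers, on their centre line; the grasp point (between the pads) lies 19 mm behind it; z points along the fingers, y is the line along which they close (so a half turn about z gives the same grasp; the last joint's range is limited). The gripper opens to 85 mm and grips with 20 to 120 N. Pads are 22 mm wide; open, the fingers measure 114 mm over their backs; the gripper's body (76 mm by 85 mm) begins 54 mm behind the grasp point. The pads swing forward as they close: fully open they stand 13 mm farther back than shut.
Start: joints at [-1.277, 0.536, -0.004, 1.538, 0.003, 1.067, -0.071], TCP at [0.229, 0.608, 0.231] pointing down, gripper open.
Joint ranges: [-2.7, 2.7], [-0.37, 2.16], [-1.27, 1.26], [0.24, 2.4], [-1.31, 4.45], [0.19, 1.91], [-2.76, 2.76]. Speed limits (rad/s): [2.39, 2.39, 3.14, 3.14, 3.14, 3.14, 3.14].

INTERFACE

Orientations are given as a rotation vector (axis times angle).
In Python, from rig import env gives the robot as it stands.
- The arm moves only by the shell command python3 nudge.py [OPENING], which reads ROWS from standard input. ROWS is a JSON object with one list for each field, all of the same length, 1 to 10, a row being the entries at one place: sx, sy, sz (the shift in shares of the most that a row can go, 1 being 62.5 mm), rx, ry, rz (a rotation vector in shares of 4 rad (1.0 is 4 rad)); each row shifts and turns the commanded pose from where the row before left it, along the tool's axes as they then stand; what a row does not reach is not made up. A row lasts 1/8 s, in which the tool goes at most 0.0625 m and 0.188 rad, less where a joint would pass 70% of its speed; a pose out of reach is approached as far as the arm can. OPENING is the opening from 0.0 (shut) to 1.0 (fully open), set as the command begins (- or left out keeps the last). The fingers move at their own pace and stop on an object; the grip force is fixed at half the most. Time passes only in rows, so rows that do not move let the fingers close. It prints the time, the measured TCP pose, the force, the opening and the grip force at its end. A shift or turn number past 1, either way, is cut back to 1. Input that does not fit is refused with a message, and nothing moves.
- env.read_state(): the state, without advancing time (a new reading comes with each control period).
- env.capture(name): name is "scene" or "top" or "wrist"; returns a dict with "frame" (420x560x3 uint8, blue, green, red), "mtx" (3x3 intrinsics, pixels), "R" (3x3) and "t" (3): a world point X has camera coordinates R X + t. Camera axes: x right, y down, z forward; pixel columns grow to the right and rows downward; lengths in m; the calibration is good to about 2 mm. The wrist camera is an equidistant fisheye: a pixel r from the principal point sees the ray r / f radians off the axis. A picture is of the moment at which its call begins. There is no depth.
- env.close_job(): hands the job in; it is judged then, once.
The state is a dict: "time": time; "qpos": joint angles; "qvel": joint speeds; "joint_efforts": joint torques, N m; "tool_pos": TCP position; "eef_rot": TCP orientation; "force": force on the tool from outside, world axes, zero at the start; "ft_torque": the same for the moment, N m; "width": opening from 0.0 (shut) to 1.0 (fully open); "gripper_force": force on a finger pad.
Only numpy, scipy, OpenCV 4.12 (cv2) and the standard library are available. Lean on these libraries where they do the work, as an engineer would, in place of code of your own. Each camera call takes 0.05 s, during which the arm holds its last target. There are 200 camera calls.

TASK

Three turned steel pins have rolled under the lip of the low grey gauge shelf. Take the flat scoop by its handle, slide its blade along the bench under the lip, easing it (not ramming it) up to the back panel so that the pins ride onto the pan, bring all three out together on the scoop and lift them off the bench, then tip them into the open black parts bin and lay the scoop back flat on the bench, clear of the shelf. Leave the tape measure, spanner, marker, bracket and bearing where they are.

Things in the scene. Friction and masses are not known exactly. Their poses are not given: they have to be found in the camera images.
- scoop: loose flat aluminium scoop, 0.13 kg, like a small dustpan, lying flat; origin on its underside, straight below the middle of the handle; +x along it to the blade, +y left, +z up. Pan from x = 73 (rear wall, 25 high) to the open front edge at x = 170; 136 wide outside, 130 inside; floor 3 thick; side walls 19 high to x = 130, then 11 high to x = 148; centre of mass near x = 100
- scoop_tip (a point): middle of the scoop's front edge, underside (scoop x = 170). From x = 140 the floor tapers to this thin, slippery edge. It gets under a pin only if it lies flat on the bench and the pin is backed by the back panel or another pin. Pins roll off the open front if the pan is drawn back level: raise the blade end about 15 degrees first
- scoop_grip (a point): middle of the scoop's black handle bar (scoop x = 0, z = 34); the bar is 72 long (x), 18 wide (y), 26 high and has 21 of free space under it
- low_shelf: fixed low grey sheet-steel shelf, 170 wide, 104 deep, 73 high, foot flanges 204 wide; origin on the bench; open front faces its -x, z up. Clear bay 162 wide (y = -81 to 81) between side panels. Front lip at x = -61 hangs to 55 above the bench, top plate underside 70. Closed back panel, inner face at x = 40. A gauge and a tin are fixed on top, up to 115 above the bench
- shelf_lip (a point): middle of the lower edge of the shelf's front lip, 55 above the bench; axes as the shelf
- shelf_back (a point): foot of the inner face of the shelf's back panel, middle of the bay, at bench height. With the blade pressed only lightly on the bench the slide meets a few newtons; a push that rises past about 12 N with the edge within 3 of this face means the blade is home
- pin_a: loose turned steel pin, 15 diameter, 48 long, 0.03 kg, smooth; origin in its middle, its length along its own y. Lies on the bench under the shelf roughly parallel to the back panel, free to roll
- pin_b: second pin, the same as pin_a
- pin_c: third pin, the same as pin_a
- parts_bin: fixed open black bin, 157 (x) x 258 (y) x 85 high over its rim, inside 144 x 244, floor 3 thick; origin in the middle of its underside
- tape_measure: bystander: loose tape measure on the bench; not to be disturbed
- spanner: bystander: loose spanner on the bench; not to be disturbed
- marker: bystander: loose marker pen on the bench; not to be disturbed
- bracket: bystander: loose printed bracket on the bench; not to be disturbed
- bearing: bystander: loose bearing on the bench; not to be disturbed

How it is judged:
On the way:
1. all three pins lie on the scoop's pan together, its blade out in front of the shelf's lip and the scoop lifted at least 10 mm off the bench (x of pin_a in the frame of scoop between 0.072 and 0.17 m and y of pin_a in the frame of scoop between -0.066 and 0.066 m and z of pin_a in the frame of scoop between 0.004 and 0.04 m and x of pin_b in the frame of scoop between 0.072 and 0.17 m and y of pin_b in the frame of scoop between -0.066 and 0.066 m and z of pin_b in the frame of scoop between 0.004 and 0.04 m and x of pin_c in the frame of scoop between 0.072 and 0.17 m and y of pin_c in the frame of scoop between -0.066 and 0.066 m and z of pin_c in the frame of scoop between 0.004 and 0.04 m and x of scoop_tip in the frame of shelf_lip below -0.005 m and height (world z) of scoop above 0.01 m), for 0.2 s.
At the end, for the whole second after the job is handed in: All three pins rest inside the parts bin, centres under 60 mm above the bench; the scoop lies still and flat on the bench (within 6 mm, tilt under 0.06 rad), not touching the bin, its front edge not under the shelf (x of pin_a in the frame of parts_bin between -0.072 and 0.072 m and y of pin_a in the frame of parts_bin between -0.122 and 0.122 m and height (world z) of each of pin_a, pin_b, pin_c below 0.06 m and linear speed of each of pin_a, pin_b, pin_c below 0.05 m/s and x of pin_b in the frame of parts_bin between -0.072 and 0.072 m and y of pin_b in the frame of parts_bin between -0.122 and 0.122 m and x of pin_c in the frame of parts_bin between -0.072 and 0.072 m and y of pin_c in the frame of parts_bin between -0.122 and 0.122 m and height (world z) of scoop between -0.004 and 0.006 m and angle between scoop's own z axis and vertical below 0.06 rad and linear speed of scoop below 0.02 m/s and contact force between scoop and parts_bin below 0.1 N and (x of scoop_tip in the frame of shelf_lip below 0 m or y of scoop_tip in the frame of shelf_lip above 0.085 m or y of scoop_tip in the frame of shelf_lip below -0.085 m)).
It fails at once if the tape measure, spanner, marker, bracket or bearing is shifted more than 30 mm (distance of any of tape_measure, spanner, marker, bracket, bearing from where it was at the start of the episode above 0.03 m).
It fails at once if the scoop is rammed against the shelf (over 45 N) (contact force between scoop and low_shelf above 45 N).
It also fails if it takes over 64 s, if anything falls off the work surface, if the arm or the gripper's body presses on something with over 40 N, if the wrist force passes 120 N, or if a joint passes its speed limit or range.

## Working session

There is one attempt and no reset: what is moved stays moved. The work goes in short steps, Python scripts to look and compute and a shell command to move; the robot and the scene stay as the last step left them, time stands still between calls to the robot, and variables do not carry over. Pictures are saved under pics/ and viewed, at most 13 in all, crops included, and the job is handed in when it is done.

```bash
ls; mkdir -p pics; python3 - <<'E'
from rig import env
import cv2
for n in("scene","top"):
    c=env.capture(n); cv2.imwrite(f"pics/{n}0.png",c["frame"]); print(n,c["mtx"].tolist(),c["R"].tolist(),c["t"].tolist())
s=env.read_state(); print(s)
E
```

```text
nudge.py
pics
rig.py
scene [[533.8079509399374, 0.0, 280.3789324416348], [0.0, 533.8079509399374, 211.31639134178363], [0.0, 0.0, 1.0]] [[0.3136501102347765, -0.9492799642352812, 0.022162081381855957], [-0.38161336802009466, -0.14739156698230327, -0.9124949113999821], [0.869479640761112, 0.2777467830308116, -0.4084873055774965]] [-0.1138062108784612, 0.2698960229188426, 1.0019654366170894]
top [[407.73366178989835, 0.0, 270.618742535535], [0.0, 407.73366178989835, 207.5255453767867], [0.0, 0.0, 1.0]] [[-0.01804868203238909, -0.9998079857647494, -0.0076312959533867426], [-0.998150150514436, 0.018460893248510434, -0.05792643997757905], [0.05805619781644923, 0.006571683308069591, -0.998291686268896]] [0.09590195024200496, 0.5274895701030735, 1.0358992714833064]
{'time': 0.1, 'qpos': array([-1.27722037,  0.53712658, -0.00445147,  1.53879753,  0.00262121,
        1.06731399, -0.07117134]), 'qvel': array([-0.00164205, -0.0024471 , -0.00031434, -0.00336211,  0.00121316,
       -0.00016104, -0.00039928]), 'joint_efforts': array([ 1.76236696e-03, -5.84565711e+01,  1.05151836e+00, -2.59775788e+01,
        1.26467823e-02,  4.63392469e-03,  1.84962471e-05]), 'tool_pos': array([0.22864673, 0.60782539, 0.2304681 ]), 'eef_rot': array([-5.61874525e-01, -3.09077317e+00,  2.56301743e-03]), 'force': array([ 0.55792877,  0.25369747, -0.59479892]), 'ft_torque': array([-0.0243708 , -0.01871182,  0.0145408 ]), 'gripper_force': 0.0, 'width': 1.0020982112446803}
```

View pics/top0.png

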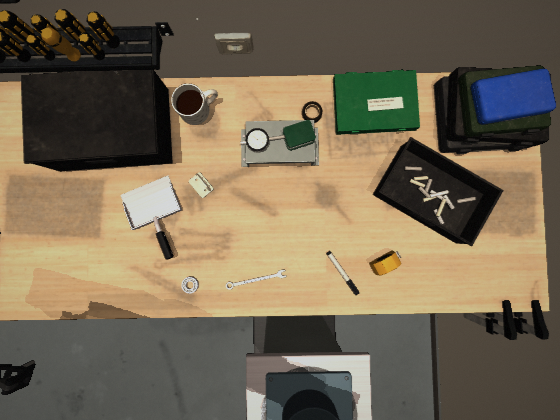

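View pics/scene0.png

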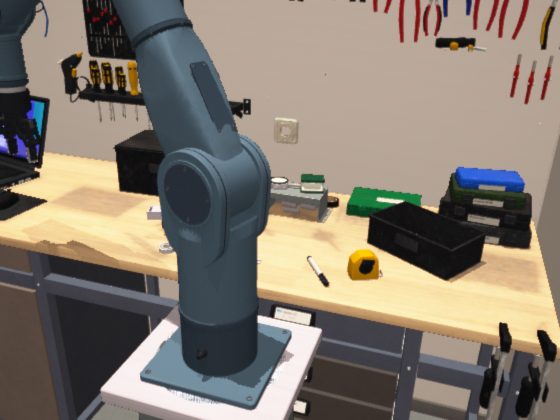

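The top view shows the scoop's pan at about (150,203) with its handle at (163,240), the shelf at (280,143), the bin at (438,190), the bracket at (201,184), the bearing at (190,284), the spanner at (257,279), the marker at (342,272) and the tape at (385,262). In the scene view the arm hides the shelf.

```bash
cat > h.py <<'E'
import numpy as np, cv2
from scipy.spatial.transform import Rotation as Ro
def ray(c,px,z):
    "pixels -> world points on plane z"
    px=np.atleast_2d(np.array(px,float))
    d=np.c_[px,np.ones(len(px))]@np.linalg.inv(c["mtx"]).T@c["R"]
    o=-c["R"].T@c["t"]
    return o+d*((z-o[2])/d[:,2])[:,None]
def proj(c,X):
    p=(np.atleast_2d(X)@c["R"].T+c["t"])@c["mtx"].T
    return p[:,:2]/p[:,2:]
E
python3 - <<'E'
from rig import env
from h import *
c=env.capture("top"); f=c["frame"]
hsv=cv2.cvtColor(f,cv2.COLOR_BGR2HSV)
def big(m,box):
    x0,y0,x1,y1=box; k=np.zeros_like(m); k[y0:y1,x0:x1]=m[y0:y1,x0:x1]
    cs,_=cv2.findContours(k,cv2.RETR_EXTERNAL,cv2.CHAIN_APPROX_NONE)
    return max(cs,key=cv2.contourArea)
white=((hsv[...,1]<60)&(hsv[...,2]>120)).astype('u1')*255
dark=(hsv[...,2]<70).astype('u1')*255
grey=((hsv[...,1]<50)&(hsv[...,2]>70)).astype('u1')*255
res={}
for n,m,b,z in(("pan",white,(110,165,190,235),.015),("handle",dark,(145,225,185,270),.047),("shelf",grey,(232,112,328,172),.073),("bin",dark,(365,130,510,250),.085)):
    k=big(m,b); r=cv2.minAreaRect(k); bp=cv2.boxPoints(r); res[n]=bp
    print(n,r,"\n",ray(c,bp,z).round(4).tolist(), "ctr",ray(c,[r[0]],z).round(4).tolist())
z=4; 
A=cv2.resize(f[165:270,110:210],None,fx=4,fy=4,interpolation=cv2.INTER_CUBIC)
B=cv2.resize(f[110:175,230:330],None,fx=4,fy=4,interpolation=cv2.INTER_CUBIC)
for n,im,o in(("pan",A,(110,165)),("handle",A,(110,165)),("shelf",B,(230,110))):
    cv2.polylines(im,[((res[n]-o)*4+2).astype(int)],True,(0,0,255),1)
H=np.zeros((420,800,3),'u1');H[:,:400]=A;H[:260,400:]=B
cv2.imwrite("pics/z1.png",H)
E
```

```text
pan ((151.47947692871094, 207.44522094726562), (49.3913688659668, 53.4878044128418), 69.44395446777344) 
 [[0.5724, 0.4819, 0.015], [0.6189, 0.3516, 0.015], [0.498, 0.3072, 0.015], [0.452, 0.4367, 0.015]] ctr [[0.5351, 0.3944, 0.015]]
handle ((164.36209106445312, 244.65516662597656), (28.597082138061523, 8.727681159973145), 68.19859313964844) 
 [[0.4689, 0.376, 0.047], [0.4767, 0.3557, 0.047], [0.4102, 0.3294, 0.047], [0.4025, 0.3496, 0.047]] ctr [[0.4395, 0.3527, 0.047]]
shelf ((278.84307861328125, 142.6934356689453), (44.713401794433594, 77.62030029296875), 88.45184326171875) 
 [[0.7403, 0.159, 0.073], [0.7417, -0.0326, 0.073], [0.6305, -0.0328, 0.073], [0.629, 0.1576, 0.073]] ctr [[0.6852, 0.0628, 0.073]]
bin ((437.4769287109375, 192.41537475585938), (111.6312484741211, 69.4594497680664), 29.744882583618164) 
 [[0.5511, -0.1584, 0.085], [0.6964, -0.2466, 0.085], [0.5571, -0.474, 0.085], [0.4143, -0.3848, 0.085]] ctr [[0.5541, -0.3163, 0.085]]
```

View pics/z1.png

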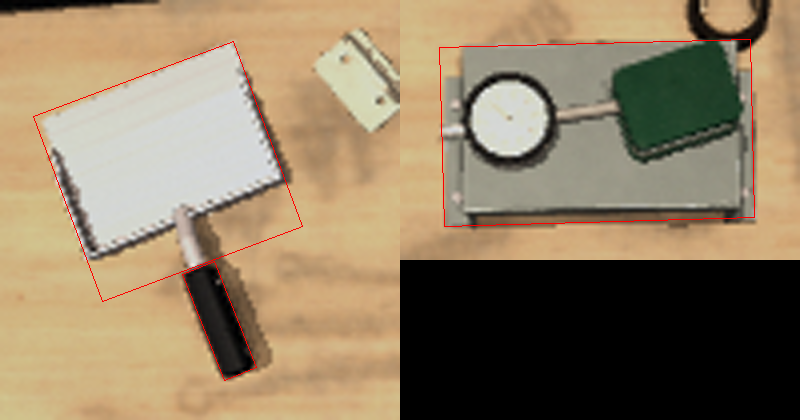

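The crop shows the scoop's front corners at crop pixels (237,42) and (42,115), with its rear wall and handle clear. It also shows the shelf plate edges: back (460,45)–(740,40), front (465,210)–(740,207).

```bash
cat >> h.py <<'E'
def to(env,pos,yaw,pitch=0.0,off=(0,0,0)):
    """delta in tool axes to TCP pos with tool down, tool x along heading yaw (or +pi), blade raised by pitch"""
    s=env.read_state(); R0=Ro.from_rotvec(s["eef_rot"])
    best=None
    for k in(0,np.pi):
        x=np.array([np.cos(yaw+k),np.sin(yaw+k),0]); z=np.array([0,0,-1.]); 
        T=Ro.from_matrix(np.c_[x,np.cross(z,x),z])
        y=np.array([-np.sin(yaw),np.cos(yaw),0])
        T=Ro.from_rotvec(-pitch*y)*T
        rv=(R0.inv()*T).as_rotvec()
        if best is None or np.linalg.norm(rv)<np.linalg.norm(best[0]): best=(rv,T)
    d=np.array(pos)-s["tool_pos"]
    print("rot in tool",best[0].round(4),"then trans (new axes)",best[1].inv().apply(d).round(4),"or before rot",R0.inv().apply(d).round(4))
    print("tool axes now\n",R0.as_matrix().round(3),"t",s["time"],"F",s["force"].round(1))
E
python3 - <<'E'
from rig import env
from h import *
c=env.capture("top")
a=lambda p,o:np.array(p)/4.+np.array(o)-.5+.125
S=lambda *p:a(p,(110,165)); B=lambda *p:a(p,(230,110))
f=ray(c,[S(237,42),S(42,115)],.001); print("front",f.round(4).tolist(),np.linalg.norm(f[0]-f[1]))
r=ray(c,[S(285,180),S(92,258)],.022); print("rear",r.round(4).tolist(),np.linalg.norm(r[0]-r[1]))
h=ray(c,[[164.36,244.66]],.047)[0]
for q in(f,r):
    e=q[1]-q[0]; print("yaw",np.degrees(np.arctan2(-e[0],e[1])), "mid",q.mean(0).round(4), "from handle", np.degrees(np.arctan2(*(q.mean(0)-h)[1::-1])),np.linalg.norm((q.mean(0)-h)[:2]))
b=ray(c,[B(460,45),B(740,40),B(740,207),B(465,210)],.073); print("shelf top",b.round(4).tolist(),"mid",b.mean(0))
print("flange",ray(c,[B(446,78),B(446,225),B(755,68),B(755,220)],.002).round(4).tolist())
for yw in(20.5,):
    to(env,(h[0],h[1],.015),np.radians(yw))
print("limits j7 now",env.read_state()["qpos"][6])
E
```

```text
front [[0.6204, 0.3526, 0.001], [0.5746, 0.4811, 0.001]] 0.13642342595325554
rear [[0.5276, 0.3166, 0.022], [0.4799, 0.4407, 0.022]] 0.13295186425309813
yaw 19.622117298625867 mid [0.5975 0.4168 0.001 ] from handle 22.102094787805925 0.1705120447264381
yaw 21.048372280832304 mid [0.5038 0.3787 0.022 ] from handle 22.03169807889668 0.06935246198270983
shelf top [[0.7364, -0.1004, 0.073], [0.736, -0.2726, 0.073], [0.6324, -0.2686, 0.073], [0.6338, -0.1005, 0.073]] mid [ 0.68466657 -0.18552587  0.073     ]
flange [[0.7337, -0.1034, 0.002], [0.636, -0.1007, 0.002], [0.7363, -0.3069, 0.002], [0.6354, -0.303, 0.002]]
rot in tool [-1.000e-03 -3.000e-04 -7.175e-01] then trans (new axes) [-0.108  -0.313   0.2158] or before rot [-0.2872 -0.1646  0.216 ]
tool axes now
 [[-0.936  0.352 -0.   ]
 [ 0.352  0.936 -0.001]
 [-0.    -0.001 -1.   ]] t 0.2 F [ 0.9  0.9 -0.8]
limits j7 now -0.07121574836711816
```

The rows are not in the units I measure in: shifts go in shares of 62.5 mm and turns go in shares of 4 rad. I convert before sending: -0.0518 m is -0.8288, -0.019 m is -0.304, -0.181 rad / 4 = -0.0453.

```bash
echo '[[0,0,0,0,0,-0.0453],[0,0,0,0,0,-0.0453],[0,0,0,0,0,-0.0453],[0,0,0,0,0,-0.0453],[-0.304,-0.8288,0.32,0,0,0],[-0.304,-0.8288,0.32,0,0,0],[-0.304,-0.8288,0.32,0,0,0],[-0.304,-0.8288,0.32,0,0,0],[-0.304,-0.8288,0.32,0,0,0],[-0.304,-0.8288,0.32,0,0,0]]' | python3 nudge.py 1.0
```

```text
refused: ROWS must be an object with one list for each field. Nothing was moved.
```

Wrong form. The message asks for an object with one list for each field, so I'll send the same numbers that way.

```bash
echo '{"sx": [0,0,0,0,-0.304,-0.304,-0.304,-0.304,-0.304,-0.304],"sy": [0,0,0,0,-0.8288,-0.8288,-0.8288,-0.8288,-0.8288,-0.8288],"sz": [0,0,0,0,0.32,0.32,0.32,0.32,0.32,0.32],"rx": [0,0,0,0,0,0,0,0,0,0],"ry": [0,0,0,0,0,0,0,0,0,0],"rz": [-0.0453,-0.0453,-0.0453,-0.0453,0,0,0,0,0,0]}' | python3 nudge.py 1.0
python3 - <<'E'
from rig import env
from h import *
c=env.capture("top")
B=lambda x,y:np.array((x-400,y))/4.+np.array((230,110))-.375
b=ray(c,[B(460,45),B(740,40),B(740,207),B(465,210)],.073); print("shelf top",b.round(4).tolist(),"mid",b.mean(0))
print("flange",ray(c,[B(446,78),B(446,225),B(755,68),B(755,220)],.002).round(4).tolist())
to(env,(.446,.3585,.015),np.radians(20.9)); print(env.read_state()["qpos"])
w=env.capture("wrist"); cv2.imwrite("pics/w1.png",w["frame"]); cv2.imwrite("pics/t1.png",c["frame"])
E
```

```text
time: 1.45
tool_pos: [0.4472, 0.3572, 0.1107]
eef_rot: [-0.569, 3.089, 0.0]
force: [-0.4, 0.4, -0.5]
width: 1.002
gripper_force: 0.0
shelf top [[0.7413, 0.1462, 0.073], [0.741, -0.0266, 0.073], [0.6372, -0.0241, 0.073], [0.6386, 0.1446, 0.073]] mid [0.68951855 0.06002984 0.073     ]
flange [[0.739, 0.1605, 0.002], [0.6411, 0.1619, 0.002], [0.7416, -0.0436, 0.002], [0.6405, -0.0411, 0.002]]
rot in tool [-0.0078 -0.0018 -0.0103] then trans (new axes) [0.0021 0.0125 0.0931] or before rot [0.0021 0.0133 0.093 ]
tool axes now
 [[-0.938 -0.347  0.001]
 [-0.347  0.938 -0.008]
 [ 0.002 -0.008 -1.   ]] t 1.5 F [ 4.4 -6.9 -1.7]
[-0.65771715  0.56917645 -0.10606524  1.834189    0.09362989  0.74762727
  1.10911555]
```

View pics/w1.png

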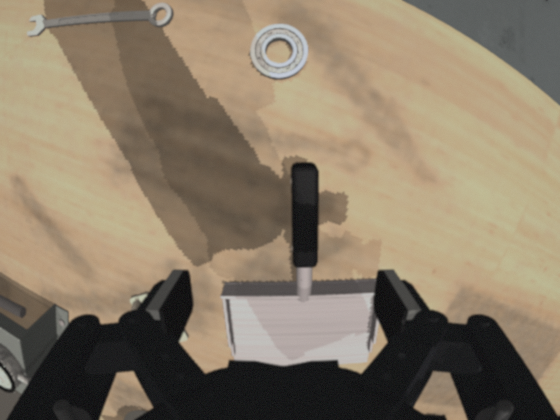

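The wrist view shows the handle running vertically from (305,165) to (304,265), and the fingers are centred near column 282. So the handle is offset slightly to one side.

```bash
cat >> h.py <<'E'
def wray(c,px,z):
    px=np.atleast_2d(np.array(px,float)); K=c["mtx"]
    u=(px-[K[0,2],K[1,2]])/[K[0,0],K[1,1]]; r=np.linalg.norm(u,axis=1)+1e-12
    d=np.c_[u*(np.sin(r)/r)[:,None],np.cos(r)]@c["R"]; o=-c["R"].T@c["t"]
    return o+d*((z-o[2])/d[:,2])[:,None]
E
echo '{"sx": [0,0],"sy": [0,0],"sz": [0,0],"rx": [0,0],"ry": [0,0],"rz": [0,0]}' | python3 nudge.py
python3 - <<'E'
from rig import env
from h import *
w=env.capture("wrist"); f=w["frame"]; g=f.max(2)
m=(g<40).astype('u1'); m[:,:280]=0; m[:,330:]=0; m[:150]=0; m[272:]=0
n,l,st,_=cv2.connectedComponentsWithStats(m); i=1+st[1:,4].argmax(); print(st[i])
ys,xs=np.where(l==i); P=wray(w,np.c_[xs,ys],.047)[:,:2]
r=cv2.minAreaRect(P.astype('f4')); print(r); print(cv2.boxPoints(r))
print(wray(w,[[222,285],[382,283]],.025))
to(env,(.446,.3585,.015),np.radians(20.9))
print(env.read_state()["tool_pos"])
E
```

```text
time: 1.8
tool_pos: [0.4451, 0.3604, 0.1117]
eef_rot: [-0.573, 3.089, 0.002]
force: [-0.5, 1.0, -0.0]
width: 0.998
gripper_force: 0.0
[ 280  166   15  101 1235]
((0.43462279438972473, 0.3595737814903259), (0.07056380808353424, 0.009444097056984901), 20.830474853515625)
[[0.39996785 0.3514408 ]
 [0.4033262  0.342614  ]
 [0.46927774 0.36770678]
 [0.46591938 0.37653357]]
[[0.51270972 0.33360815 0.025     ]
 [0.46515293 0.45638253 0.025     ]]
rot in tool [0.0012 0.0006 0.0022] then trans (new axes) [-0.0002 -0.0022  0.0968] or before rot [-0.0001 -0.0023  0.0968]
tool axes now
 [[-0.933 -0.359  0.   ]
 [-0.359  0.933  0.001]
 [-0.001  0.001 -1.   ]] t 1.85 F [-1.   0.3 -0.4]
[0.44506802 0.36045944 0.11178038]
```

In the tool's units: 0.032 m is 0.512, 0.031 m is 0.496.

```bash
echo '{"sx": [0,0,0,0],"sy": [0,0,0,0],"sz": [0.512,0.512,0.496,0],"rx": [0,0,0,0],"ry": [0,0,0,0],"rz": [0,0,0,0]}' | python3 nudge.py 1.0; echo '{"sx": [0,0,0,0,0,0],"sy": [0,0,0,0,0,0],"sz": [0,0,0,0,0,0],"rx": [0,0,0,0,0,0],"ry": [0,0,0,0,0,0],"rz": [0,0,0,0,0,0]}' | python3 nudge.py 0.0
python3 - <<'E'
from rig import env
from h import *
w=env.capture("wrist"); cv2.imwrite("pics/w2.png",w["frame"])
to(env,(.446,.3585,.015),np.radians(20.9))
c=env.capture("top"); cv2.imwrite("pics/t2.png",c["frame"])
E
```

```text
time: 2.35
tool_pos: [0.4439, 0.3586, 0.0148]
eef_rot: [0.572, -3.086, 0.003]
force: [-0.5, -0.5, 0.1]
width: 1.0
gripper_force: 0.0
time: 3.1
tool_pos: [0.4464, 0.3589, 0.0168]
eef_rot: [-0.568, 3.089, 0.001]
force: [-1.9, -0.3, 6.3]
width: 0.197
gripper_force: 61.7
rot in tool [ 0.0003  0.0008 -0.0008] then trans (new axes) [ 0.0005 -0.0002  0.0018] or before rot [ 0.0005 -0.0002  0.0018]
tool axes now
 [[-0.934 -0.356  0.001]
 [-0.356  0.934  0.001]
 [-0.001  0.    -1.   ]] t 3.15 F [-2.3 -1.   7.1]
```

View pics/w2.png

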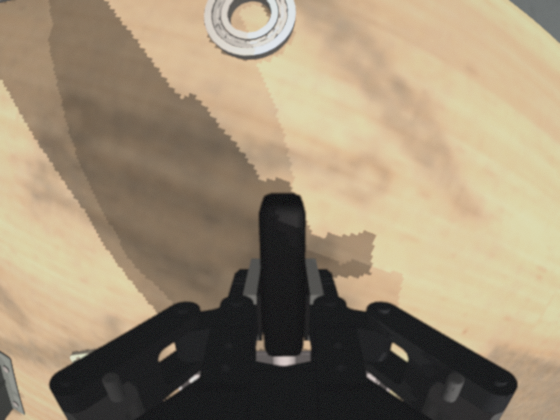

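The wrist view shows the handle gripped squarely between the pads, at (283,195–355). I'll lift the scoop and carry it to the front of the shelf.

In the tool's units: -0.0495 m is -0.792, 0.001 m is 0.016, 0.1245 rad / 4 = 0.0311.

```bash
echo '{"sx": [0,0,0,0,0,0.016,0.016,0.016,0.016,0.016],"sy": [0,0,0,0,0,-0.792,-0.792,-0.792,-0.792,-0.792],"sz": [-0.64,-0.72,0,0,0,0,0,0,0,0],"rx": [0,0,0,0,0,0,0,0,0,0],"ry": [0,0,0,0,0,0,0,0,0,0],"rz": [0,0,0.0311,0.0311,0.0311,0,0,0,0,0]}' | python3 nudge.py; echo '{"sx": [0.016,0,0],"sy": [-0.792,0,0],"sz": [0,0,0],"rx": [0,0,0],"ry": [0,0,0],"rz": [0,0,0]}' | python3 nudge.py
python3 - <<'E'
from rig import env
from h import *
to(env,(.438,.0617,.0168),np.radians(-.5))
c=env.capture("top"); cv2.imwrite("pics/t3.png",cv2.resize(c["frame"][90:310,150:400],None,fx=2.6,fy=2.6,interpolation=cv2.INTER_CUBIC))
np.save("top.npy",c["frame"])
E
```

```text
time: 4.45
tool_pos: [0.4383, 0.1094, 0.1011]
eef_rot: [-0.014, -3.141, 0.0]
force: [1.6, 0.4, -0.5]
width: 0.198
gripper_force: 60.8
time: 4.82
tool_pos: [0.4373, 0.0621, 0.1012]
eef_rot: [-0.015, -3.141, -0.001]
force: [0.3, 1.1, -1.4]
width: 0.199
gripper_force: 60.8
rot in tool [ 0.0004 -0.0001 -0.0006] then trans (new axes) [-0.0007 -0.0004  0.0844] or before rot [-0.0007 -0.0004  0.0844]
tool axes now
 [[-1.     0.009 -0.   ]
 [ 0.009  1.     0.   ]
 [ 0.     0.    -1.   ]] t 4.825 F [ 0.3  1.1 -1.4]
```

View pics/t3.png

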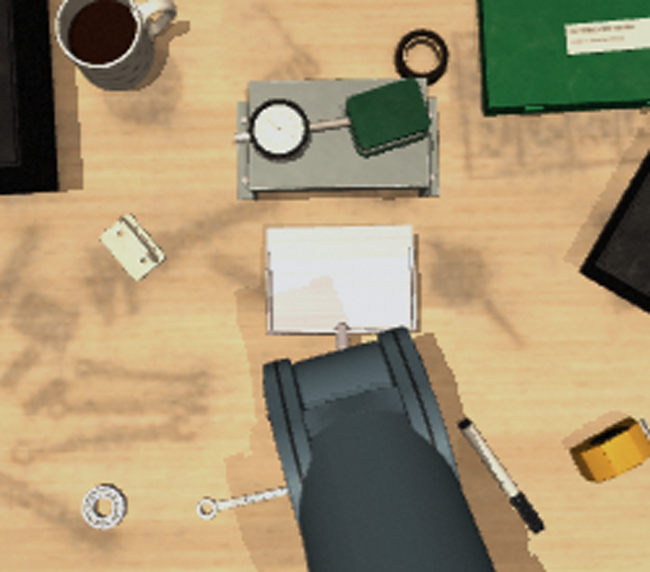

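The top view shows the scoop held level in front of the shelf. Its front edge runs from crop (268,225) to (412,226), and the shelf front runs from (243,190) to (433,188). The bystanders have not moved.

In the tool's units: 0.04 m is 0.64, 0.035 m is 0.56.

```bash
echo '{"sx": [0,0,0,0,0],"sy": [0,0,0,0,0],"sz": [0.64,0.56,0.064,0,0],"rx": [0,0,0,0,0],"ry": [0,0,0,0,0],"rz": [0,0,0,0,0]}' | python3 nudge.py
python3 - <<'E'
from rig import env
from h import *
c=env.capture("top"); 
Z=lambda x,y:np.array((x,y))/2.6+np.array((150,90))-.3
f=ray(c,[Z(268,225),Z(412,226)],.085); print("tip before",f.round(4).tolist(),f.mean(0))
g=((cv2.cvtColor(c["frame"],cv2.COLOR_BGR2HSV)[...,1]<60)&(c["frame"].max(2)>120)).astype('u1'); k=np.zeros_like(g); k[164:225,235:330]=g[164:225,235:330]
# front-edge: first white row per column
n,l,st,_=cv2.connectedComponentsWithStats(k); i=1+st[1:,4].argmax(); print(st[i])
ys,xs=np.where(l==i)
top=np.array([[x,ys[xs==x].min()-.5] for x in range(xs.min()+4,xs.max()-3)]); P=ray(c,top,.002)
p=np.polyfit(P[:,1],P[:,0],1); print("front edge x at mid",np.median(P[:,0]),"slope",p[0])
e=ray(c,[[xs.min()-.5,190],[xs.max()+.5,190]],.015); print("sides",e[:,1],e[:,1].mean())
s=env.read_state(); print(s["force"],s["ft_torque"],s["tool_pos"],s["time"])
E
```

```text
time: 5.5
tool_pos: [0.4384, 0.0622, 0.0235]
eef_rot: [0.014, 3.139, 0.001]
force: [1.3, -0.8, -1.3]
width: 0.204
gripper_force: 60.7
tip before [[0.6018, 0.1276, 0.085], [0.5983, -0.0063, 0.085]] [0.60001151 0.06064469 0.085     ]
[ 254  180   54   45 2024]
front edge x at mid 0.6014888158116048 slope -0.013547877572981941
sides [ 0.12972861 -0.00990202] 0.05991329361814089
[ 0.03872116  0.40144924 -1.38416024] [-0.02236743  0.10505847 -0.03316923] [0.43835401 0.06204251 0.02342145] 5.55
```

In the tool's units: 0.004 m is 0.064.

```bash
echo '{"sx": [0,0,0],"sy": [0,0,0],"sz": [0.064,0,0],"rx": [0,0,0],"ry": [0,0,0],"rz": [0,0,0]}' | python3 nudge.py;echo '{"sx": [0,0,0],"sy": [0,0,0],"sz": [0.032,0,0],"rx": [0,0,0],"ry": [0,0,0],"rz": [0,0,0]}' | python3 nudge.py; echo '{"sx": [0,0,0],"sy": [0,0,0],"sz": [0.016,0,0],"rx": [0,0,0],"ry": [0,0,0],"rz": [0,0,0]}' | python3 nudge.py; python3 -c "
from rig import env
s=env.read_state();print(s['ft_torque'],s['force'])"
```

```text
time: 5.92
tool_pos: [0.4374, 0.0616, 0.0184]
eef_rot: [0.015, 3.142, -0.0]
force: [-0.2, 0.9, -1.9]
width: 0.199
gripper_force: 60.7
time: 6.3
tool_pos: [0.4373, 0.0618, 0.0166]
eef_rot: [0.014, 3.141, 0.0]
force: [-2.2, 0.4, 6.7]
width: 0.202
gripper_force: 61.8
time: 6.68
tool_pos: [0.4371, 0.0619, 0.0157]
eef_rot: [-0.013, -3.141, -0.0]
force: [-4.4, 0.3, 10.3]
width: 0.202
gripper_force: 62.5
[0.04692393 0.33954897 0.16533565] [-4.37760565  0.28090246 10.34743768]
```

In the tool's units: -0.01 m is -0.16, -0.005 m is -0.08.

```bash
echo '{"sx": [-0.08,-0.16,-0.16,-0.16,-0.16,-0.16,-0.16,-0.08,0],"sy": [0,0,0,0,0,0,0,0,0],"sz": [-0.008,0,0,0,0,0,0,0,0],"rx": [0,0,0,0,0,0,0,0,0],"ry": [0,0,0,0,0,0,0,0,0],"rz": [0,0,0,0,0,0,0,0,0]}' | python3 nudge.py; python3 - <<'E'
from rig import env
from h import *
s=env.read_state();print(s['ft_torque'],s['force'])
w=env.capture("wrist"); cv2.imwrite("pics/w4.png",w["frame"])
c=env.capture("top"); cv2.imwrite("pics/t4.png",cv2.resize(c["frame"][90:310,150:400],None,fx=2.6,fy=2.6,interpolation=cv2.INTER_CUBIC))
E
```

```text
time: 7.8
tool_pos: [0.5072, 0.061, 0.0161]
eef_rot: [-0.015, -3.141, 0.0]
force: [-2.2, 0.0, 6.1]
width: 0.199
gripper_force: 61.7
[-0.11765203  0.32473726  0.01476072] [-2.22827421e+00  2.28293790e-03  6.07778529e+00]
```

View pics/t4.png

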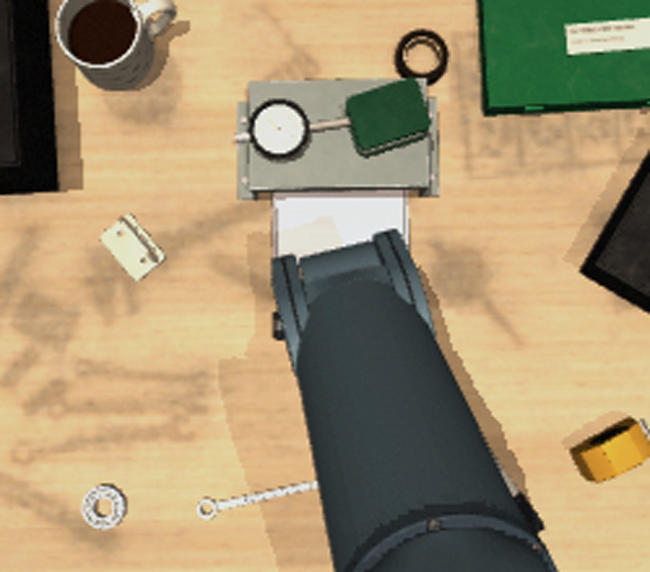

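The pan is entering under the lip, centred: its sides are at crop columns 274 and 407, against 247–430 for the shelf. I'll keep sliding slowly.

In the tool's units: -0.004 m is -0.064.

```bash
for i in 1 2; do echo '{"sx": [-0.064,-0.064,-0.064,-0.064,-0.064],"sy": [0,0,0,0,0],"sz": [0,0,0,0,0],"rx": [0,0,0,0,0],"ry": [0,0,0,0,0],"rz": [0,0,0,0,0]}' | python3 nudge.py | grep -E 'pos|force:|time'; done
```

```text
time: 8.52
tool_pos: [0.5258, 0.0609, 0.016]
force: [-6.2, 0.2, 11.3]
gripper_force: 62.5
time: 9.15
tool_pos: [0.5458, 0.0607, 0.0161]
force: [-7.1, -1.1, 11.5]
gripper_force: 62.5
```

In the tool's units: -0.003 m is -0.048, -0.0002 m is -0.0032.

```bash
echo '{"sx": [-0.048,-0.048,-0.048,-0.048,-0.048],"sy": [0,0,0,0,0],"sz": [-0.0032,0,0,0,0],"rx": [0,0,0,0,0],"ry": [0,0,0,0,0],"rz": [0,0,0,0,0]}' | python3 nudge.py; echo '{"sx": [-0.048,-0.048,-0.032],"sy": [0,0,0],"sz": [0,0,0],"rx": [0,0,0],"ry": [0,0,0],"rz": [0,0,0]}' | python3 nudge.py
```

```text
time: 9.78
tool_pos: [0.561, 0.0605, 0.0162]
eef_rot: [-0.014, -3.139, 0.0]
force: [-5.7, 0.5, 9.6]
width: 0.201
gripper_force: 62.2
time: 10.15
tool_pos: [0.5669, 0.0605, 0.0163]
eef_rot: [-0.014, -3.135, 0.001]
force: [-9.9, -0.3, 13.7]
width: 0.202
gripper_force: 62.9
```

```bash
echo '{"sx": [-0.032,-0.032,-0.032],"sy": [0,0,0],"sz": [0,0,0],"rx": [0,0,0],"ry": [0,0,0],"rz": [0,0,0]}' | python3 nudge.py; echo '{"sx": [-0.024,-0.024,0],"sy": [0,0,0],"sz": [0,0,0],"rx": [0,0,0],"ry": [0,0,0],"rz": [0,0,0]}' | python3 nudge.py
```

```text
time: 10.52
tool_pos: [0.5743, 0.0604, 0.0162]
eef_rot: [-0.014, -3.137, 0.0]
force: [-6.9, 0.2, 12.3]
width: 0.201
gripper_force: 62.5
time: 10.9
tool_pos: [0.5758, 0.0604, 0.0162]
eef_rot: [-0.014, -3.135, 0.001]
force: [-13.2, 0.3, 15.4]
width: 0.197
gripper_force: 63.3
```

In the tool's units: -0.001 m is -0.016.

```bash
echo '{"sx": [-0.016,0],"sy": [0,0],"sz": [0,0],"rx": [0,0],"ry": [0,0],"rz": [0,0]}' | python3 nudge.py; echo '{"sx": [-0.016,0],"sy": [0,0],"sz": [0,0],"rx": [0,0],"ry": [0,0],"rz": [0,0]}' | python3 nudge.py
```

```text
time: 11.15
tool_pos: [0.5759, 0.0604, 0.0162]
eef_rot: [-0.014, -3.133, 0.001]
force: [-16.1, -0.0, 19.0]
width: 0.201
gripper_force: 63.7
time: 11.4
tool_pos: [0.5759, 0.0604, 0.0162]
eef_rot: [-0.014, -3.131, 0.001]
force: [-18.4, -0.6, 22.8]
width: 0.203
gripper_force: 64.2
```

Contact is firm and the edge is at the back face. I'll release the push and raise the blade.

In the tool's units: 0.003 m is 0.048, -0.04 rad / 4 = -0.01.

```bash
echo '{"sx": [0.048,0,0,0,0,0,0,0,0],"sy": [0,0,0,0,0,0,0,0,0],"sz": [0,0,0,0,0,0,0,0,0],"rx": [0,0,0,0,0,0,0,0,0],"ry": [0,-0.0075,-0.01,-0.01,-0.01,-0.01,-0.01,-0.008,0],"rz": [0,0,0,0,0,0,0,0,0]}' | python3 nudge.py; python3 - <<'E'
from rig import env
from h import *
to(env,(.5755,.0604,.0165),np.radians(-.5),.262)
w=env.capture("wrist"); cv2.imwrite("pics/w5.png",w["frame"])
E
```

```text
time: 12.52
tool_pos: [0.5765, 0.0586, 0.0149]
eef_rot: [0.013, 2.896, -0.007]
force: [-0.5, 0.0, -1.7]
width: 0.197
gripper_force: 60.6
rot in tool [-0.0041 -0.0162  0.    ] then trans (new axes) [ 0.0005  0.0017 -0.0018] or before rot [ 0.0006  0.0017 -0.0018]
tool axes now
 [[-0.97   0.01   0.243]
 [ 0.008  1.    -0.006]
 [-0.243 -0.004 -0.97 ]] t 12.525 F [-0.5  0.  -1.7]
```

In the tool's units: 0.0126 m is 0.2016, 0.0107 m is 0.1712.

```bash
echo '{"sx": [0.08,0.1712,0.2016,0.2016,0.2016,0.2016,0.2016,0.2016,0.2016,0.2016],"sy": [0.008,0.008,0,0,0,0,0,0,0,0],"sz": [-0.0192,-0.0432,-0.0512,-0.0512,-0.0512,-0.0512,-0.0512,-0.0512,-0.0512,-0.0512],"rx": [0,0,0,0,0,0,0,0,0,0],"ry": [0,0,0,0,0,0,0,0,0,0],"rz": [0,0,0,0,0,0,0,0,0,0]}' | python3 nudge.py; echo '{"sx": [0.2016,0.096,0],"sy": [0,0,0],"sz": [-0.0512,-0.024,0],"rx": [0,0,0],"ry": [0,0,0],"rz": [0,0,0]}' | python3 nudge.py; python3 - <<'E'
from rig import env
from h import *
s=env.read_state();print(s['ft_torque'],s['force'])
c=env.capture("top"); cv2.imwrite("pics/t6.png",cv2.resize(c["frame"][140:260,220:350],None,fx=4.6,fy=4.6,interpolation=cv2.INTER_CUBIC))
E
```

```text
time: 13.82
tool_pos: [0.4573, 0.0609, 0.0154]
eef_rot: [0.016, 2.894, -0.008]
force: [0.3, -0.0, -2.4]
width: 0.205
gripper_force: 60.6
time: 14.2
tool_pos: [0.438, 0.0611, 0.0154]
eef_rot: [0.015, 2.895, -0.008]
force: [-0.1, -0.5, -2.0]
width: 0.2
gripper_force: 60.6
[ 0.00553273  0.50985201 -0.01175036] [-0.0921394  -0.48612823 -2.03418269]
```

View pics/t6.png

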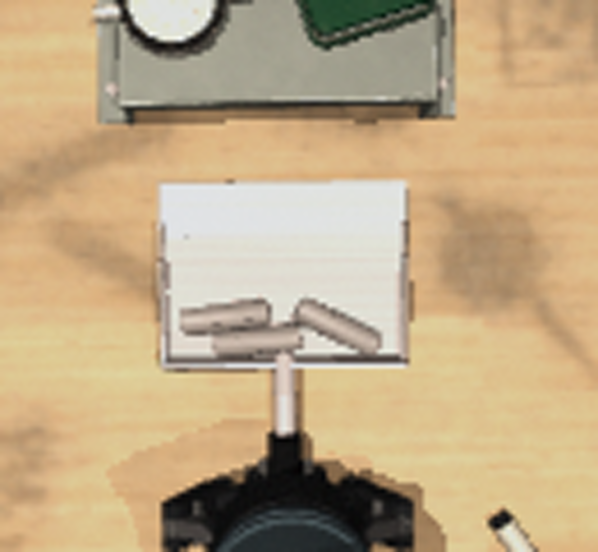

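All three pins lie on the pan, at crop (225,316), (257,340) and (338,325). Now lifting and swinging to the bin.

In the tool's units: -0.034 m is -0.544, -0.0291 m is -0.4656, 0.129 rad / 4 = 0.0323.

```bash
echo '{"sx": [-0.0784,-0.1168,-0.136,-0.136,-0.136,-0.136,0,0,0,0],"sy": [0,0,0,0,0,0,0,0,0,0],"sz": [-0.3104,-0.4656,-0.544,-0.544,-0.544,-0.544,0,0,0,0],"rx": [0,0,0,0,0,0,0.0081,0.0081,0.0081,0.0081],"ry": [0,0,0,0,0,0,0,0,0,0],"rz": [0,0,0,0,0,0,0.0323,0.0323,0.0323,0.0323]}' | python3 nudge.py; python3 - <<'E'
from rig import env
from h import *
to(env,(.437,-.252,.20),np.radians(-31),.246)
E
```

```text
time: 15.5
tool_pos: [0.4379, 0.0622, 0.2003]
eef_rot: [0.784, 2.792, -0.101]
force: [0.3, -0.3, -2.2]
width: 0.204
gripper_force: 60.6
rot in tool [-0.0034  0.0036 -0.0061] then trans (new axes) [-0.1561 -0.2698  0.0395] or before rot [-0.1576 -0.2687  0.041 ]
tool axes now
 [[-0.827  0.521  0.21 ]
 [ 0.504  0.854 -0.13 ]
 [-0.247 -0.002 -0.969]] t 15.5 F [ 0.3 -0.3 -2.2]
```

The rows are not in the units I measure in: shifts go in shares of 62.5 mm and turns go in shares of 4 rad. I convert before sending: -0.03 m is -0.48, -0.018 m is -0.288.

```bash
echo '{"sx": [-0.1664,-0.2784,-0.2784,-0.2784,-0.2784,-0.2784,-0.2784,-0.2784,-0.2784,-0.0928],"sy": [-0.288,-0.48,-0.48,-0.48,-0.48,-0.48,-0.48,-0.48,-0.48,-0.176],"sz": [0.0416,0.0704,0.0704,0.0704,0.0704,0.0704,0.0704,0.0704,0.0704,0.024],"rx": [0,0,0,0,0,0,0,0,0,0],"ry": [0,0,0,0,0,0,0,0,0,0],"rz": [0,0,0,0,0,0,0,0,0,0]}' | python3 nudge.py; echo '{"sx": [0,0],"sy": [0,0],"sz": [0,0],"rx": [0,0],"ry": [0,0],"rz": [0,0]}' | python3 nudge.py; python3 - <<'E'
from rig import env
from h import *
to(env,(.437,-.252,.20),np.radians(-31),.246); to(env,(.437,-.252,.20),np.radians(-31),-.785)
print(env.read_state()["qpos"])
c=env.capture("top"); cv2.imwrite("pics/t7.png",cv2.resize(c["frame"][110:310,320:540],None,fx=2.7,fy=2.7,interpolation=cv2.INTER_CUBIC))
E
```

```text
time: 16.75
tool_pos: [0.436, -0.2533, 0.2016]
eef_rot: [0.782, 2.791, -0.101]
force: [0.2, 1.0, -2.5]
width: 0.198
gripper_force: 60.6
time: 17.0
tool_pos: [0.4365, -0.2498, 0.2014]
eef_rot: [0.775, 2.793, -0.1]
force: [0.1, 0.2, -2.3]
width: 0.197
gripper_force: 60.6
rot in tool [-0.0019  0.0048  0.0002] then trans (new axes) [-0.0011 -0.0016  0.0018] or before rot [-0.0011 -0.0016  0.0018]
tool axes now
 [[-0.83   0.515  0.212]
 [ 0.499  0.857 -0.129]
 [-0.248 -0.002 -0.969]] t 17.0 F [ 0.1  0.2 -2.3]
rot in tool [-1.9000e-03  1.0358e+00 -8.0000e-04] then trans (new axes) [-0.0021 -0.0016 -0.0001] or before rot [-0.0011 -0.0016  0.0018]
tool axes now
 [[-0.83   0.515  0.212]
 [ 0.499  0.857 -0.129]
 [-0.248 -0.002 -0.969]] t 17.0 F [ 0.1  0.2 -2.3]
[ 0.83965137  0.24076135 -0.48668011  2.13052891  0.2891562   0.56690904
  1.1819708 ]
```

View pics/t7.png

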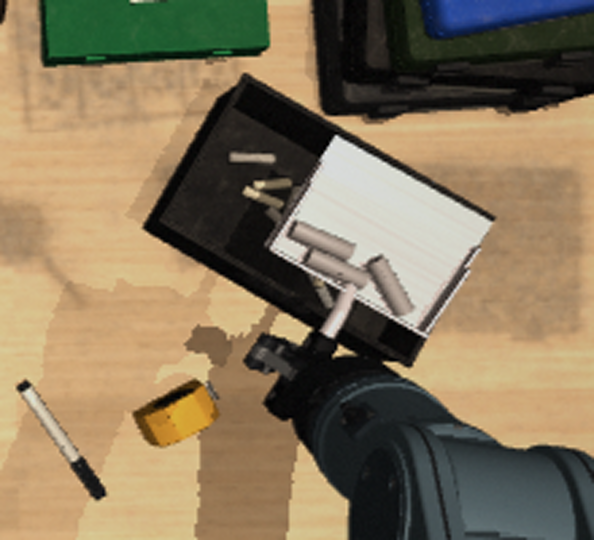

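The crop shows the pan over the bin with all three pins on it. I'll check the front edge's position by ray before tipping.

```bash
python3 - <<'E'
from rig import env
from h import *
c=env.capture("top")
Z=lambda x,y:np.array((x,y))/2.7+np.array((320,110))-.3
f=ray(c,[Z(333,137),Z(494,218)],.2+.0245+.001); m=f.mean(0)
b=np.array([.557,-.324]); a=np.radians(-31.2); d=m[:2]-b
print(f,m,"in bin",d@[np.cos(a),np.sin(a)],d@[-np.sin(a),np.cos(a)])
# bin far rim corner + inner check
print(ray(c,[Z(247,74),Z(495,217),Z(145,228),Z(410,365)],.085))
E
```

```text
[[ 0.60799335 -0.27385899  0.2255    ]
 [ 0.54335278 -0.3936051   0.2255    ]] [ 0.57567306 -0.33373205  0.2255    ] in bin 0.02101373178990071 0.0013487055059113828
[[ 0.68994897 -0.25833717  0.085     ]
 [ 0.55681694 -0.47365019  0.085     ]
 [ 0.55282169 -0.16232474  0.085     ]
 [ 0.42693925 -0.39215188  0.085     ]]
```

In the tool's units: -0.0016 m is -0.0256, 0.14 rad / 4 = 0.035.

```bash
echo '{"sx": [0,0,0,0,0,0,0,0,0,0],"sy": [-0.0256,0,0,0,0,0,0,0,0,0],"sz": [0,0,0,0,0,0,0,0,0,0],"rx": [0,0,0,0,0,0,0,0,0,0],"ry": [0.025,0.0325,0.0325,0.0325,0.0325,0.035,0.035,0.035,0,0],"rz": [0,0,0,0,0,0,0,0,0,0]}' | python3 nudge.py; echo '{"sx": [0,0,0,0],"sy": [0,0,0,0],"sz": [0,0,0,0],"rx": [0,0,0,0],"ry": [0,0,0,0],"rz": [0,0,0,0]}' | python3 nudge.py; python3 - <<'E'
from rig import env
from h import *
to(env,(.437,-.252,.20),np.radians(-31),-.785)
print(env.read_state()["qpos"])
c=env.capture("top"); cv2.imwrite("pics/t8.png",cv2.resize(c["frame"][110:310,320:540],None,fx=2.7,fy=2.7,interpolation=cv2.INTER_CUBIC))
E
```

```text
time: 18.35
tool_pos: [0.436, -0.2523, 0.2019]
eef_rot: [-0.636, -2.285, -0.261]
force: [0.0, -0.1, -0.7]
width: 0.199
gripper_force: 60.7
time: 18.85
tool_pos: [0.4354, -0.2528, 0.2018]
eef_rot: [-0.637, -2.282, -0.261]
force: [-0.0, 0.5, -1.3]
width: 0.202
gripper_force: 60.7
rot in tool [-0.0002 -0.003  -0.0036] then trans (new axes) [-0.0019  0.0015  0.0006] or before rot [-0.0019  0.0015  0.0006]
tool axes now
 [[-0.603  0.517 -0.608]
 [ 0.366  0.856  0.365]
 [ 0.709 -0.003 -0.705]] t 18.85 F [-0.   0.5 -1.3]
[ 0.70761535  0.8662784  -0.41325336  1.32208778  0.14566136  1.78681247
  1.30053446]
```

The wrist force dropped by about 0.9 N, which matches the pins' weight. I'll level the scoop and yaw back, then check the bin.

In the tool's units: 0.04 m is 0.64, 0.02 m is 0.32, -0.133 rad / 4 = -0.0333.

```bash
echo '{"sx": [0,0,0,0,0,0,0,0,0,0],"sy": [0,0,0,0,0,0.32,0.64,0.64,0.64,0],"sz": [0,0,0,0,0,0,0,0,0,0],"rx": [0,0,0,0,0,0,0,0,0,0],"ry": [-0.0391,-0.0391,-0.0391,-0.0391,-0.0391,0,0,0,0,0],"rz": [0,0,0,0,0,-0.0333,-0.0333,-0.0333,-0.0333,0]}' | python3 nudge.py; python3 - <<'E'
from rig import env
from h import *
to(env,(.440,.0617,.10),np.radians(-.5),0)
c=env.capture("top"); cv2.imwrite("pics/t9.png",cv2.resize(c["frame"][110:310,320:540],None,fx=2.7,fy=2.7,interpolation=cv2.INTER_CUBIC))
E
```

```text
time: 20.15
tool_pos: [0.4788, -0.1171, 0.2017]
eef_rot: [-0.007, -3.135, -0.004]
force: [0.2, -0.3, -0.5]
width: 0.2
gripper_force: 60.7
rot in tool [ 0.0027 -0.0069  0.0042] then trans (new axes) [0.0403 0.1785 0.1017] or before rot [0.0389 0.1784 0.1025]
tool axes now
 [[-1.     0.004 -0.007]
 [ 0.004  1.     0.003]
 [ 0.007  0.003 -1.   ]] t 20.15 F [ 0.2 -0.3 -0.5]
```

View pics/t9.png

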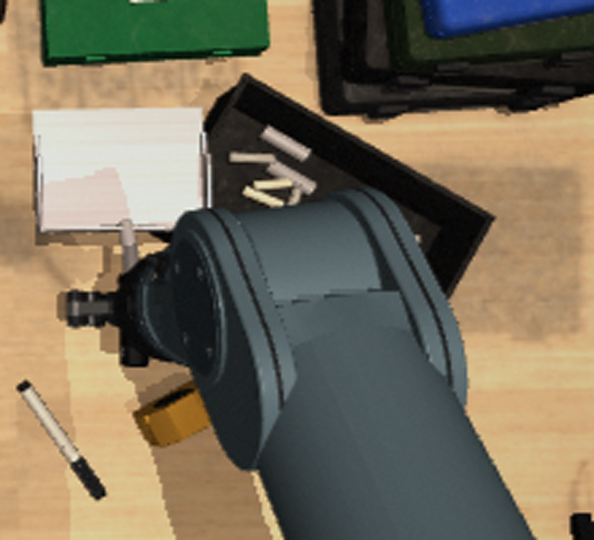

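The pan is empty. Two pins show in the bin at crop (285,142) and (291,178), and the third is probably hidden by the arm. I'll carry the scoop back and lower it.

In the tool's units: 0.05 m is 0.8, 0.0446 m is 0.7136, -0.0069 rad / 4 = -0.0017.

```bash
echo '{"sx": [0.1616,0.1616,0.1616,0.1616,0,0,0,0,0,0],"sy": [0.7136,0.7136,0.7136,0.7136,0,0,0,0,0,0],"sz": [0,0,0,0,0.8,0.8,0.8,0.416,0,0],"rx": [0.0007,0,0,0,0,0,0,0,0,0],"ry": [-0.0017,0,0,0,0,0,0,0,0,0],"rz": [0.0011,0,0,0,0,0,0,0,0,0]}' | python3 nudge.py; python3 - <<'E'
from rig import env
from h import *
to(env,(.440,.0617,.0165),np.radians(-.5),0)
E
```

```text
time: 21.45
tool_pos: [0.4416, 0.0573, 0.0262]
eef_rot: [0.026, 3.14, -0.003]
force: [-0.0, 0.3, -1.9]
width: 0.199
gripper_force: 60.7
rot in tool [-0.0018  0.0014 -0.0081] then trans (new axes) [0.0016 0.0044 0.0097] or before rot [0.0017 0.0044 0.0097]
tool axes now
 [[-1.     0.017  0.001]
 [ 0.017  1.    -0.002]
 [-0.001 -0.002 -1.   ]] t 21.45 F [-0.   0.3 -1.9]
```

In the tool's units: 0.004 m is 0.064, 0.003 m is 0.048.

```bash
echo '{"sx": [0,0,0,0],"sy": [0.032,0,0,0],"sz": [0.064,0.048,0.0352,0],"rx": [0,0,0,0],"ry": [0,0,0,0],"rz": [0,0,0,0]}' | python3 nudge.py; echo '{"sx": [0,0,0,0,0],"sy": [0,0,0,0,0],"sz": [0,0,0,0,0],"rx": [0,0,0,0,0],"ry": [0,0,0,0,0],"rz": [0,0,0,0,0]}' | python3 nudge.py 1.0; echo '{"sx": [0,0,0,0,0,0.48,0.48,0,0,0],"sy": [0,0,0,0,0,0.8,0.8,0.8,0.8,0],"sz": [-0.48,-0.8,-0.8,-0.8,-0.48,0,0,0,0,0],"rx": [0,0,0,0,0,0,0,0,0,0],"ry": [0,0,0,0,0,0,0,0,0,0],"rz": [0,0,0,0,0,0,0,0,0,0]}' | python3 nudge.py; python3 - <<'E'
from rig import env
from h import *
c=env.capture("top"); cv2.imwrite("pics/t10.png",cv2.resize(c["frame"][90:310,150:520],None,fx=2.15,fy=2.15,interpolation=cv2.INTER_CUBIC))
E
```

```text
time: 21.95
tool_pos: [0.4409, 0.0597, 0.0162]
eef_rot: [0.025, 3.141, -0.003]
force: [-0.7, -0.2, 0.2]
width: 0.197
gripper_force: 61.1
time: 22.58
tool_pos: [0.4407, 0.0598, 0.0161]
eef_rot: [-0.024, -3.141, 0.002]
force: [0.1, 0.1, 0.4]
width: 0.998
gripper_force: 0.0
time: 23.82
tool_pos: [0.3826, 0.2653, 0.2262]
eef_rot: [-0.014, -3.141, -0.002]
force: [1.0, -0.7, -0.2]
width: 0.999
gripper_force: 0.0
```

View pics/t10.png

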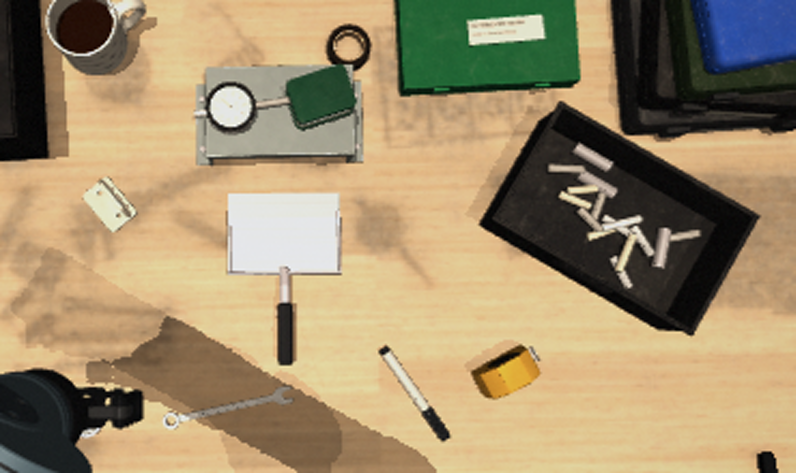

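The scoop lies flat and clear of the shelf. Three thick pins are in the bin at crop (594,157), (600,185) and (662,248), and the bystanders have not moved.

```bash
python3 -c "
from rig import env
print(env.close_job())"
```

```text
the job is handed in; nothing more can be done
None
```

The job is handed in (no verdict came back): all three pins came out on the scoop and are in the parts bin, the scoop lies flat in front of the shelf, and the bystanders look unmoved in the last picture.

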